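Balance-check two rocker beams on knife edges

ROBOT

A 7-joint arm with a two-finger parallel gripper is mounted at the origin on the work surface. World frame = base frame: x ahead of the robot, y to its left, z up, the work surface at z = 0. Lengths are in m, angles in degrees, forces in N, time in s.
With the tool pointing down it reaches from about 0.4 to 0.875 m from the base axis. Payload 6.5 kg.
Tool frame: the origin (TCP) lies between the finger pads; the fingertips stand 25 mm ahead of it and the grasp point (between the pads) lies 6 mm ahead of it; z points along the fingers, y is the direction in which the jaws open and shut (so a half turn about z gives the same grasp; the last joint's range is limited). The gripper opens to 85 mm and grips with 20 to 120 N. Pads are 22 mm wide; open, the fingers measure 114 mm over their backs; the gripper's body (76 mm by 85 mm) begins 54 mm behind the grasp point. The pads swing forward as they close: fully open they stand 13 mm farther back than shut.
Start: joints at [-75.871, 30.733, -0.252, 88.115, 0.149, 61.152, -4.079], TCP at [0.2, 0.618, 0.222] pointing down, gripper open.
Joint ranges: [-154.64, 154.64], [-21.42, 123.67], [-72.66, 72.17], [13.99, 137.28], [-74.86, 254.86], [10.95, 109.41], [-158.01, 158.01]. Speed limits (degrees/s): [136.94, 136.94, 180, 180, 180, 180, 180].

INTERFACE

Orientations are given as a 3x3 rotation matrix whose columns are the frame's x, y, z axes.
In Python, from bench import env gives the robot as it stands.
- The arm moves only by the tool move_arm, never from a script. Its argument "increments" is a list of rows, each a list of 5 numbers: the opening in per cent of the stroke, from 0 (shut) to 100 (fully open), then the shift along the world's x, y, z scaled (see below), then the turn about the world's z scaled (see below). A call has 1 to 10 rows; each row is the pose to reach, as a shift and turn from the pose measured when the call began, turning the shorter way round; what a row does not reach only later rows make up. The controller multiplies each number of a shift by 100 mm and each number of a turn by pi rad. A row lasts 1/12 s, in which the tool goes at most 41.7 mm and 7.16 degrees, less where a joint would pass 70% of its speed; a pose out of reach is approached as far as the arm can. A call with a number of a shift or a turn outside -1 to 1 is refused whole. A call with a gripper value outside its range is refused whole. The fingers move at their own pace and stop on an object; "newtons" is the grip in N (left out, the last holds). Time passes only in rows, so rows that repeat a pose let the fingers close. It gives the time, the measured TCP pose, the force and the opening at its end, in the units of the state.
- env.get_state(): the state, without advancing time (a new reading comes with each control period).
- env.camera(name): name is "side" or "top"; returns the picture (384x512x3 uint8, red, green, blue); there is no depth.
- env.camera_info(name): a dict with "vertical_fov" (degrees; the focal length in pixels is half the picture's height over the tangent of half this angle, whatever the lens; pixels are square), "cx", "cy" (the principal point, pixels), "world_from_camera" (4x4, takes a point from camera to world coordinates). Camera axes: x right, y down, z forward; pixel columns grow to the right and rows downward; lengths in m; the calibration is good to about 2 mm. A picture is of the moment at which its call begins. camera_info takes no time and is no camera call.
- env.close_job(): hands the job in, once; it reports no verdict.
The state is a dict: "t": time; "q": joint angles; "joint_vel": joint speeds; "joint_efforts": joint torques, N m; "position": TCP position; "tool_rot": TCP orientation; "wrist_force": force on the tool from outside, world axes, zero at the start; "moment": the same for the moment, N m; "width": finger opening in m.
Only numpy, scipy, OpenCV 4.12 (cv2) and the standard library are available. Lean on these libraries where they do the work, as an engineer would, in place of code of your own. Each camera call takes 0.05 s, during which the arm holds its last target. There are 200 camera calls.

TASK

Set the two long rocker beams on the balancing stand, one on each knife edge with its V saddle over the edge, and let go of both to see which one tips. Take the one that tips off and stand it on its feet in the white reject tray; leave the one that stays level balancing on its edge.

Things in the scene. Friction and masses are not known exactly. Their poses are not given: they have to be found in the camera images.
- beam_a: long rocker beam: aluminium bar 140 (x) x 26 (y) x 14 mm on two dark end feet 50 mm tall; bar top 64 mm above origin. Middle 44 mm is 40 mm wide (y): grip there, closing along y. Below it a V saddle, mouth down 22 mm wide, point of the V at the bar's underside. 0.4-0.6 kg. Origin: centre of the underside, z up. Starts on its feet. This or the other beam (not visible which) is up to 20 mm off-centre in weight
- beam_b: the other long rocker beam, the same in looks, size, origin and axes as beam_a: bar along x, 140 mm; middle 40 mm wide along y, to be gripped there; bar from 50 to 64 mm above the origin; V saddle below the middle. Either beam may be the one whose weight lies off its middle; only balancing shows it
- stand: fixed grey plate 210 (x) x 180 (y) x 10 mm, origin centre of underside, z up; two upright knife edges centred at x = -65 and +65 mm, y = 0, each 26 mm long along x, 3 mm thick, top at z = 76.5. A beam on one lies along stand y, its origin at z = 28 when level; the V self-centres from 8 mm off. In 3 s a true beam settles within 6 deg, an off-centre one rests tipped 17 deg, a foot on the plate.
- tray: white open reject tray fixed on the bench, 200 (x) x 140 (y) x 30 mm high, walls and floor 4 mm thick. Origin: centre of its underside; z up.
Things that resemble listed ones, but are neither listed nor needed, are in the scene too. There is more than one size of the tray; the job needs the larger.

How it is judged:
By the outcome, as a careful person would: the job done as asked, in the order asked, and still so for the second after the job is handed in, with the robot touching nothing.
It also fails if it takes over 72 s, if anything falls off the work surface, if the arm or the gripper's body presses on something with over 40 N, if the wrist force passes 120 N, or if a joint passes its speed limit or range.

## Working session

There is one attempt and no reset: what is moved stays moved. The work goes in short steps, Python scripts to look and compute and a tool call to move; the robot and the scene stay as the last step left them, time stands still between calls to the robot, and variables do not carry over. Pictures are saved under pics/ and viewed, about 8 in all and at most 12, crops included, and the job is handed in when it is done.

Besides the shell and the picture viewer there is one more tool, called after "Request:" as a command line: name --pt "numbers of a row" for each row, then --argument value for the rest. move_arm: Moves the arm, as the interface text tells. Its arguments: {"type":"object","properties":{"increments":{"type":"array","items":{"type":"array","items":{"type":"number"}}},"newtons":{"type":"number"}},"required":["increments"]}

```bash
mkdir -p pics; cat > h.py <<'E'
import numpy as np,cv2
from bench import env
def snap(n,f):
    im=env.camera(n)[:,:,::-1].copy(); cv2.imwrite('pics/'+f,im); return im
def cam(n):
    i=env.camera_info(n); T=np.array(i['world_from_camera']); f=192/np.tan(np.radians(i['vertical_fov'])/2); return f,i['cx'],i['cy'],T
def p2w(n,u,v,z):
    f,cx,cy,T=cam(n); d=T[:3,:3]@np.array([(u-cx)/f,(v-cy)/f,1]); o=T[:3,3]; return o+d*(z-o[2])/d[2]
def w2p(n,p):
    f,cx,cy,T=cam(n); c=np.linalg.inv(T)@np.append(p,1); return np.array([cx+f*c[0]/c[2],cy+f*c[1]/c[2]])
E
python3 - <<'E'
from h import *
a=snap('top','t0.png');b=snap('side','s0.png')
cv2.imwrite('pics/t0x.png',cv2.resize(a,(800,600),interpolation=cv2.INTER_CUBIC))
cv2.imwrite('pics/s0x.png',cv2.resize(b,(800,600),interpolation=cv2.INTER_CUBIC))
for n in('top','side'): print(cam(n), env.camera_info(n))
E
```

```text
(np.float64(488.5808151467927), 252.3160106805322, 203.82306031816523, array([[-0.02247132, -0.99809   ,  0.05754475,  0.30047164],
       [-0.99969375,  0.02183606, -0.01164471, -0.02004149],
       [ 0.01036592, -0.0577888 , -0.99827501,  1.43782148],
       [ 0.        ,  0.        ,  0.        ,  1.        ]])) {'vertical_fov': 42.90716260825201, 'cx': 252.3160106805322, 'cy': 203.82306031816523, 'world_from_camera': array([[-0.02247132, -0.99809   ,  0.05754475,  0.30047164],
       [-0.99969375,  0.02183606, -0.01164471, -0.02004149],
       [ 0.01036592, -0.0577888 , -0.99827501,  1.43782148],
       [ 0.        ,  0.        ,  0.        ,  1.        ]])}
(np.float64(361.5888309762336), 250.2913741539941, 192.9320480966075, array([[ 0.94407249, -0.17393794,  0.28012982,  0.10684416],
       [-0.32965671, -0.51673789,  0.7901319 , -0.85273621],
       [ 0.00731977, -0.83828846, -0.54517783,  0.60854885],
       [ 0.        ,  0.        ,  0.        ,  1.        ]])) {'vertical_fov': 55.93569709143392, 'cx': 250.2913741539941, 'cy': 192.9320480966075, 'world_from_camera': array([[ 0.94407249, -0.17393794,  0.28012982,  0.10684416],
       [-0.32965671, -0.51673789,  0.7901319 , -0.85273621],
       [ 0.00731977, -0.83828846, -0.54517783,  0.60854885],
       [ 0.        ,  0.        ,  0.        ,  1.        ]])}
```

View pics/t0x.png

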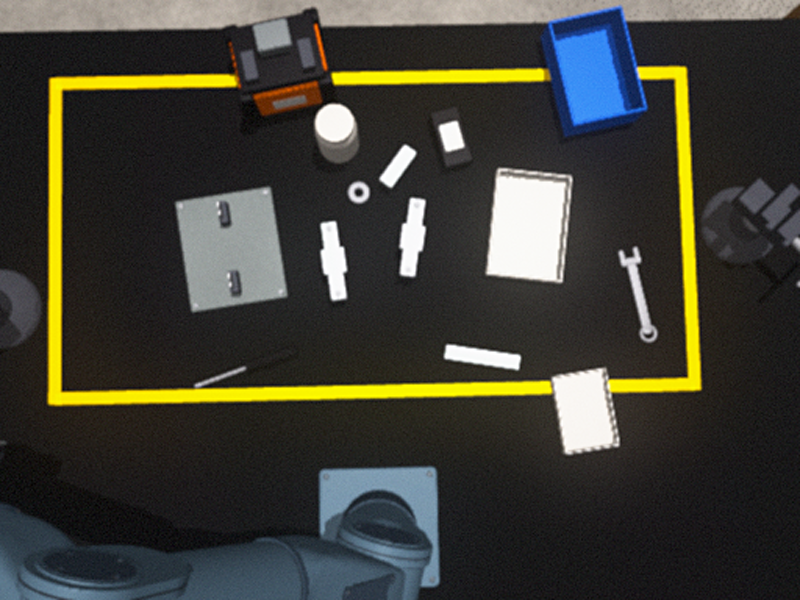

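View pics/s0x.png

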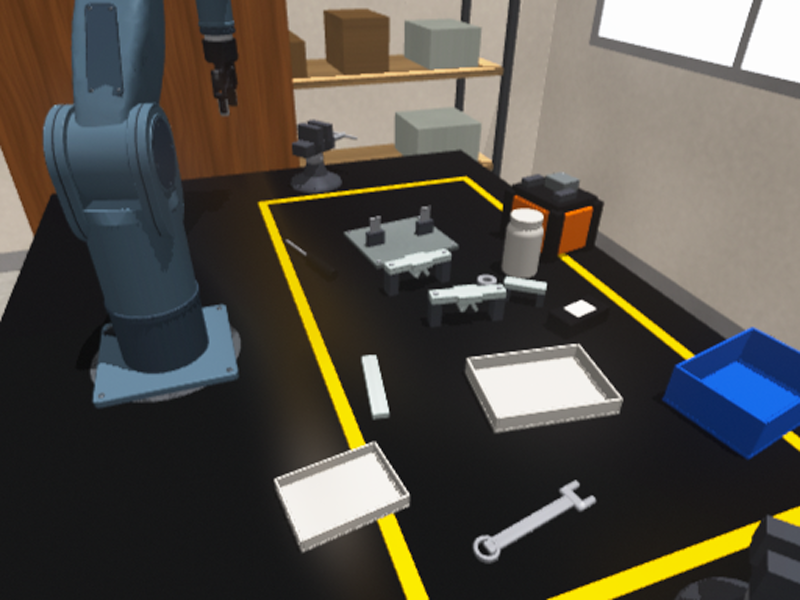

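The top view (800x600) shows these candidates:
- **Beams:** the two with widened middles are at (333,261) and (412,237). Plain bars at (482,357) and (398,166) are lookalikes.
- **Trays:** the larger white one is at (530,225), the smaller at (586,411). The blue bin is not white.
- **Stand:** (232,250), with knife edges at (223,213) and (234,283).

Next I'll measure them.

```bash
cat > m.py <<'E'
from h import *
im=cv2.imread('pics/t0.png'); g=im.min(2)
def comp(mask,u,v):
    n,l=cv2.connectedComponents(mask.astype(np.uint8)); 
    k=l[int(v)-3:int(v)+4,int(u)-3:int(u)+4].ravel(); k=k[k>0]; return l==np.bincount(k).argmax()
def rect(m,z,name):
    v,u=np.nonzero(m); P=np.array([p2w('top',a,b,z)[:2] for a,b in zip(u,v)])
    (c,s,a)=cv2.minAreaRect((P*1000).astype(np.float32)); mu=P.mean(0)
    w,V=np.linalg.eigh(np.cov(P.T)); d=V[:,1]
    print(name,'rect c',np.round(c,1),'size',np.round(s,1),'ang',round(a,1),'mean',np.round(mu*1000,1),'axis',round(np.degrees(np.arctan2(d[1],d[0]))%180,1), 'reach',np.hypot(*c))
    return c
s=512/800
for nm,u,v,z in(('beam1',333,261,.064),('beam2',412,237,.064),('tray',530,225,.03),('smalltray',586,411,.02)):
    rect(comp(g>150,u*s,v*s),z,nm)
hsv=cv2.cvtColor(im,cv2.COLOR_BGR2HSV)
print('plate px',im[int(255*s),int(215*s)])
pm=comp((g>70),200*s,250*s); rect(pm,.01,'plate')
for u,v in((223,213),(234,283)): print(p2w('top',u*s,v*s,.0765))
c=im[85:205,105:375]; cv2.imwrite('pics/c1.png',cv2.resize(c,(792,352),interpolation=cv2.INTER_CUBIC))
E
python3 m.py
```

```text
beam1 rect c [488.2  72.5] size [142.4  42.4] ang 7.0 mean [487.9  72.5] axis 7.1 reach 493.53324468521686
beam2 rect c [527.7 -71.1] size [ 42.5 140.1] ang 88.6 mean [527.7 -71.1] axis 170.9 reach 532.5037133612269Traceback (most recent call last):
  File "m.py", line 14, in <module>
    rect(comp(g>150,u*s,v*s),z,nm)
    ~~~~^^^^^^^^^^^^^^^^^^^^^^^^^^
  File "m.py", line 7, in rect
    v,u=np.nonzero(m); P=np.array([p2w('top',a,b,z)[:2] for a,b in zip(u,v)])
                                   ~~~^^^^^^^^^^^^^
  File "h.py", line 8, in p2w
    f,cx,cy,T=cam(n); d=T[:3,:3]@np.array([(u-cx)/f,(v-cy)/f,1]); o=T[:3,3]; return o+d*(z-o[2])/d[2]
              ~~~^^^
  File "h.py", line 6, in cam
    i=env.camera_info(n); T=np.array(i['world_from_camera']); f=192/np.tan(np.radians(i['vertical_fov'])/2); return f,i['cx'],i['cy'],T
ValueError: time passes only in moves, steps and waits
```

```bash
sed -i 's/^def cam(n):/import functools\n@functools.cache\ndef cam(n):/' h.py; python3 m.py
```

```text
beam1 rect c [488.2  72.5] size [142.4  42.4] ang 7.0 mean [487.9  72.5] axis 7.1 reach 493.53324468521686
beam2 rect c [527.7 -71.1] size [ 42.5 140.1] ang 88.6 mean [527.7 -71.1] axis 170.9 reach 532.5037133612269
tray rect c [ 552.1 -291. ] size [141.5 201.6] ang 82.6 mean [ 548.9 -288.9] axis 172.6 reach 624.074137507548
smalltray rect c [ 203.8 -385.5] size [145.7 102.5] ang 7.9 mean [ 203.4 -383.4] axis 8.7 reach 436.0921075857405
plate px [161 161 153]
plate rect c [521.5 267.8] size [213.8 184.1] ang 8.1 mean [520.9 268. ] axis 8.4 reach 586.202012287167
[0.57542371 0.26739306 0.0765    ]
[0.4486971  0.24898809 0.0765    ]
```

View pics/c1.png

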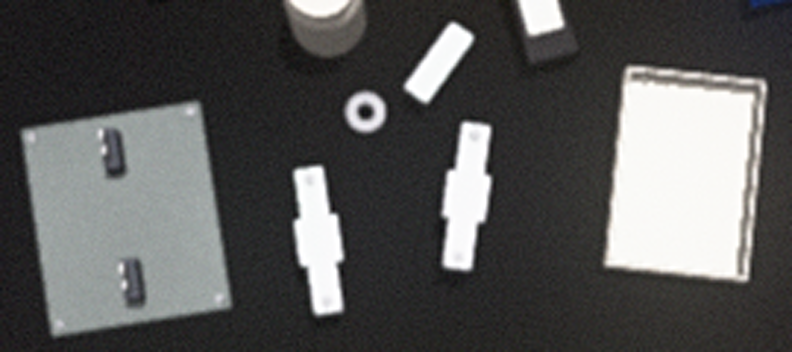

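The crop confirms both choices: the beams are at (319,240) and (467,197) with the right size (142x42 mm), the tray is 201x141 mm and the stand is as described. Now I'll check where the knife edges should project in both views.

```bash
python3 - <<'E'
from h import *
s=env.get_state(); print(s['t'],s['position'],np.round(s['tool_rot'],3),s['width'],s['wrist_force'])
th=np.radians(8.2); R=np.array([[np.cos(th),-np.sin(th)],[np.sin(th),np.cos(th)]]); C=np.array([.521,.268])
out=[]
for n,f,(x0,y0,w,h) in(('top','t0.png',(108,112,82,92)),('side','s0.png',(215,120,90,70))):
    k=8 if n=='top' else 8
    im=cv2.imread('pics/'+f)[y0:y0+h,x0:x0+w]; im=cv2.resize(im,None,fx=4.4,fy=4.4,interpolation=cv2.INTER_CUBIC);k=4.4
    q=lambda p:tuple(int(t) for t in (w2p(n,p)-[x0,y0]+.5)*k)
    for kx in(-.065,.065):
        a,b=[np.append(C+R@[kx+d,0],.0765) for d in(-.013,.013)]
        cv2.line(im,q(a),q(b),(0,0,255),1)
    cs=[q(np.append(C+R@[sx*.105,sy*.09],.01)) for sx,sy in((1,1),(1,-1),(-1,-1),(-1,1))]
    cv2.polylines(im,[np.array(cs)],True,(0,255,0),1)
    out.append(im)
H=max(o.shape[0] for o in out)
out=[cv2.copyMakeBorder(o,0,H-o.shape[0],0,0,cv2.BORDER_CONSTANT) for o in out]
o=np.hstack(out);print(o.shape);cv2.imwrite('pics/k1.png',o)
E
```

```text
0.1 [0.19985016 0.61790072 0.22129646] [[-0.951  0.308 -0.   ]
 [ 0.308  0.951 -0.002]
 [-0.    -0.002 -1.   ]] 0.08527537107917722 [-0.05179141 -0.30592584  0.14304282]
(405, 757, 3)
```

View pics/k1.png

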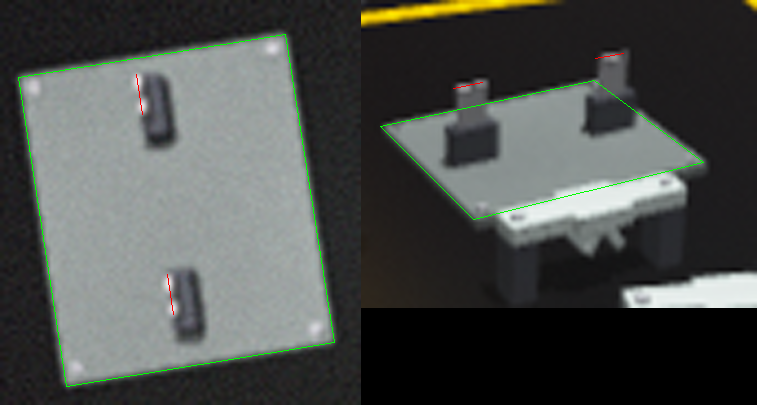

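The overlay fits: the red knife lines sit on the posts' top edges within 2–3 mm in both views, well inside the 8 mm the V allows. Knife targets are far (585.5, 277) and near (457, 258.5). I'll set out for beam 1.

Request:
move_arm --pt "80 0.48 -0.91 0 0.024" --pt "80 0.48 -0.91 0 0.024" --pt "80 0.48 -0.91 0 0.024" --newtons 90

```text
t: 0.35
position: [0.2509, 0.522, 0.2205]
tool_rot: [[-0.971, 0.238, 0.001], [0.238, 0.971, -0.006], [-0.002, -0.005, -1.0]]
wrist_force: [1.2, -1.1, -0.1]
width: 0.0679
```

Request:
move_arm --pt "80 0.48 -0.91 0 0.024" --pt "80 0.48 -0.91 0 0.024" --pt "80 0.48 -0.91 0 0.024"

```text
t: 0.6
position: [0.301, 0.4266, 0.22]
tool_rot: [[-0.986, 0.167, 0.002], [0.167, 0.986, -0.008], [-0.003, -0.008, -1.0]]
wrist_force: [1.1, -0.2, 0.1]
width: 0.0682
```

Request:
move_arm --pt "80 0.48 -0.91 0 0.024" --pt "80 0.48 -0.91 0 0.024" --pt "80 0.48 -0.91 0 0.024"

```text
t: 0.85
position: [0.3507, 0.3309, 0.2197]
tool_rot: [[-0.995, 0.096, 0.002], [0.096, 0.995, -0.01], [-0.003, -0.01, -1.0]]
wrist_force: [0.4, -0.2, 0.7]
width: 0.0684
```

Request:
move_arm --pt "80 0.48 -0.91 0 0.024" --pt "80 0.48 -0.91 0 0.024" --pt "80 0.48 -0.91 0 0.024"

```text
t: 1.1
position: [0.4001, 0.2354, 0.2195]
tool_rot: [[-1.0, 0.025, 0.003], [0.024, 1.0, -0.012], [-0.003, -0.012, -1.0]]
wrist_force: [0.1, -0.3, -0.0]
width: 0.0684
```

Request:
move_arm --pt "80 0.48 -0.91 0 0.024" --pt "80 0.48 -0.91 0 0.024" --pt "80 0.48 -0.91 0 0.024"

```text
t: 1.35
position: [0.4495, 0.1398, 0.2195]
tool_rot: [[-0.999, -0.047, 0.004], [-0.047, 0.999, -0.013], [-0.004, -0.013, -1.0]]
wrist_force: [-0.1, 0.1, 1.1]
width: 0.0685
```

Request:
move_arm --pt "80 0.48 -0.91 0 0.024" --pt "80 0.48 -0.91 0 0.024" --pt "80 0.48 -0.91 0 0.024" --pt "80 0.48 -0.91 0 0.024"

```text
t: 1.68
position: [0.4993, 0.0425, 0.2196]
tool_rot: [[-0.993, -0.114, 0.007], [-0.114, 0.993, -0.016], [-0.005, -0.016, -1.0]]
wrist_force: [0.7, -0.4, -0.5]
width: 0.0683
```

Request:
move_arm --pt "80 -0.11 0.3 -0.2 0.003" --pt "80 -0.11 0.3 -0.6 0.003" --pt "80 -0.11 0.3 -1.0 0.003" --pt "80 -0.11 0.3 -1.0 0.003" --pt "80 -0.11 0.3 -1.0 0.003"

```text
t: 2.1
position: [0.4864, 0.0723, 0.1185]
tool_rot: [[-0.992, -0.123, 0.002], [-0.123, 0.992, -0.017], [0.0, -0.017, -1.0]]
wrist_force: [0.2, 0.5, 0.3]
width: 0.0684
```

```bash
python3 - <<'E'
from h import *
b=snap('side','s1.png'); s=env.get_state(); print(s['position'])
c=cv2.resize(b[100:250,200:400],(800,600),interpolation=cv2.INTER_CUBIC); cv2.imwrite('pics/s1x.png',c)
E
```

```text
[0.48839546 0.07255145 0.12034371]
```

View pics/s1x.png

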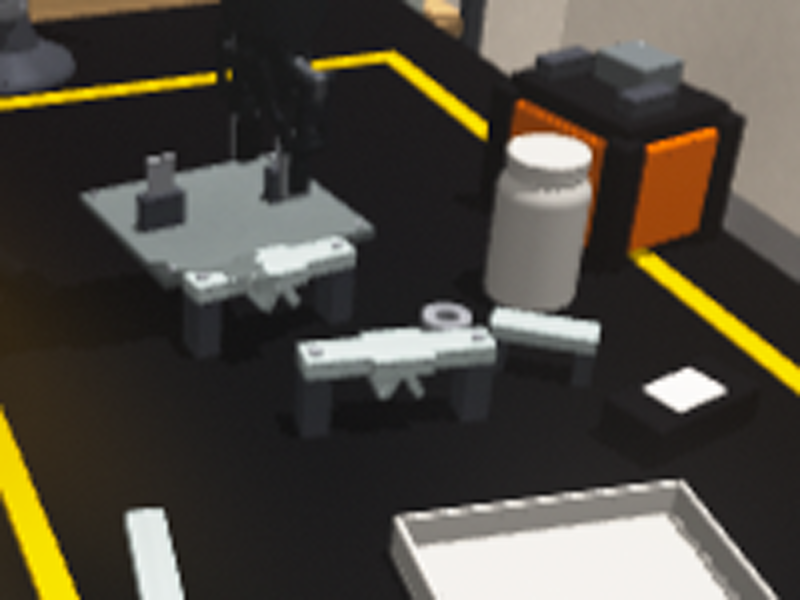

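The gripper at (270,120) hangs over beam 1's middle at (265,265), as it should from this angle. Descending to grip.

Request:
move_arm --pt "80 0 0 -0.3 0" --pt "80 0 0 -0.57 0" --pt "80 0 0 -0.57 0" --pt "0 0 0 -0.57 0" --pt "0 0 0 -0.57 0" --pt "0 0 0 -0.57 0" --pt "0 0 0 -0.57 0" --pt "0 0 0 -0.57 0" --newtons 90

```text
t: 2.82
position: [0.4892, 0.0728, 0.0646]
tool_rot: [[-0.992, -0.123, 0.008], [-0.123, 0.992, -0.015], [-0.006, -0.016, -1.0]]
wrist_force: [0.4, -0.7, -0.2]
width: 0.0076
```

The fingers closed to 7.6 mm, so they missed the beam. I need to look.

```bash
python3 - <<'E'
from h import *
b=snap('side','s2.png'); t=snap('top','t2.png'); s=env.get_state(); print(s['position'],s['width'])
p=np.array(s['position'])
for n,im,(x0,y0,w,h) in(('side',b,(200,90,100,120)),('top',t,(150,90,160,120))):
    q=w2p(n,p+[0,0,-.006]); print(n,q)
    cv2.circle(im,tuple(int(x) for x in q),1,(0,0,255),-1)
a=cv2.resize(b[80:200,180:310],None,fx=3,fy=3,interpolation=cv2.INTER_CUBIC)
c=cv2.resize(t[100:220,130:260],None,fx=3,fy=3,interpolation=cv2.INTER_CUBIC)
cv2.imwrite('pics/m2.png',np.hstack([a,c]))
E
```

```text
[0.48874774 0.0726994  0.06398176] 0.00013868525685297706
side [266.63039274 166.53569737]
top [213.13462704 166.43597173]
```

View pics/m2.png

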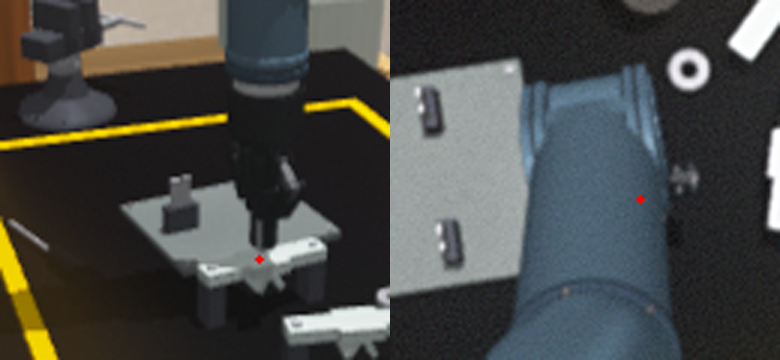

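The side view shows the shut fingers at about (262,245), ending behind or above the bar. I'll compare the robot's reported position with the cameras using the base plate and the fingertips.

```bash
python3 - <<'E'
from h import *
print('base',p2w('top',379/1.5625,527/1.5625,.02))
for z in(.12,.095):
  for y in(-.034,0,.034): print('s1 tip',z,y,(w2p('side',np.array([.4884-.12*y,.0726+y,z]))-[200,100])*4)
for z in(.064,.039,.075,.09): print('shut',z,(w2p('side',np.array([.4887,.0727,z]))-[180,80])*3)
for dy in(.03,.05): print('shut dy',dy,(w2p('side',np.array([.4887,.0727+dy,.064]))-[180,80])*3)
b=cv2.imread('pics/s2.png'); a=cv2.imread('pics/s1.png')
L=cv2.resize(a[105:175,240:300],None,fx=6.5,fy=6.5,interpolation=cv2.INTER_CUBIC)
R=cv2.resize(b[105:175,240:300],None,fx=6.5,fy=6.5,interpolation=cv2.INTER_CUBIC)
o=np.hstack([L,R]).astype(float); o=(255*(o/255)**.5).astype(np.uint8)
cv2.imwrite('pics/z.png',o)
E
```

```text
base [ 4.35276435e-04 -7.72787676e-05  2.00000000e-02]
s1 tip 0.12 -0.034 [290.5459115  213.34269184]
s1 tip 0.12 0 [268.74040424 194.9513792 ]
s1 tip 0.12 0.034 [247.92751059 177.39726182]
s1 tip 0.095 -0.034 [289.18830646 243.06984851]
s1 tip 0.095 0 [267.67986289 224.21881666]
s1 tip 0.095 0.034 [247.13884262 206.21568101]
shut 0.064 [260.03226512 254.56345178]
shut 0.039 [259.27618348 275.35382962]
shut 0.075 [260.37072391 245.25667098]
shut 0.09 [260.83809513 232.40511637]
shut dy 0.03 [249.7685353  241.77437029]
shut dy 0.05 [243.15619571 233.53508971]
```

View pics/z.png

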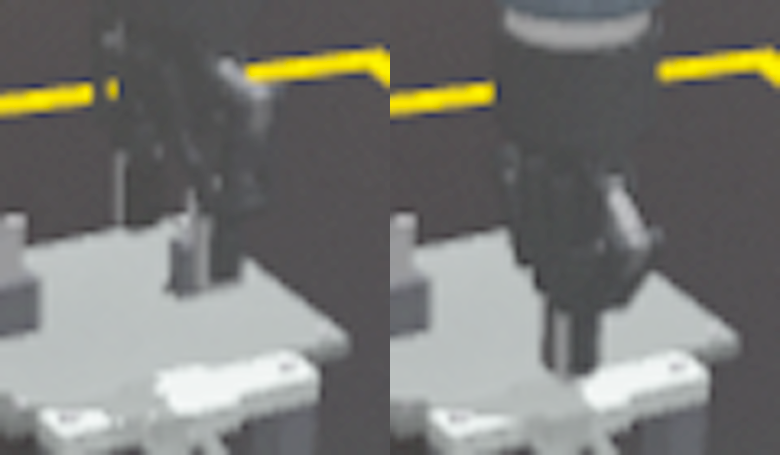

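The fingertips appear about 35 mm higher than the reported TCP implies, or else offset along the viewing ray. I'll solve for a constant offset using several poses.

```bash
python3 - <<'E'
from h import *
from scipy.optimize import least_squares
# tip midpoints: nominal tip pos (open tips ~25-? ahead), observed px
P=[(np.array([.19985,.6179,.2213-.025+.008]),np.array([224,111])/1.5625),
   (np.array([.4884,.0726,.1203-.025+.008]),np.array([(271.5+258.5)/2,(150+140)/2])),
   (np.array([.4887,.0727,.064-.025]),np.array([267.7,162.2]))]
for p,o in P: print(w2p('side',p),o)
r=least_squares(lambda d:np.concatenate([w2p('side',p+d)-o for p,o in P]),[0,0,0]); print(r.x,r.fun)
b=cv2.imread('pics/s0.png')[40:90,110:180]; b=(255*(b/255.)**.5).astype(np.uint8)
t=cv2.imread('pics/t2.png')[100:220,160:260]; t=(255*(t/255.)**.5).astype(np.uint8)
cv2.imwrite('pics/y.png',np.hstack([cv2.resize(b,(490,350),interpolation=cv2.INTER_CUBIC),cv2.resize(t,(292,350),interpolation=cv2.INTER_CUBIC)]))
E
```

```text
[147.60951385  80.68089571] [143.36  71.04]
[267.00727091 153.64536953] [265. 145.]
[266.42539449 171.78460987] [267.7 162.2]
[-0.01064025 -0.01932611  0.04256753] [ 0.2459194  -0.07126838  1.51951943 -0.91736032 -1.76862994  1.00522387]
```

View pics/y.png

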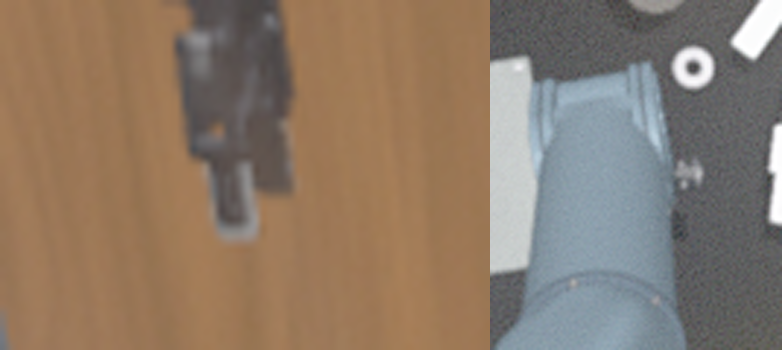

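The offset is mostly vertical: the fingertips sit about 35 mm above where the reported z puts them, in poses far apart. To confirm, I'll feel for the bar top with the shut fingers; contact is expected after about 9 mm.

Request:
move_arm --pt "0 0 0 -0.03 0" --pt "0 0 0 -0.05 0"

```text
t: 3.08
position: [0.4889, 0.0727, 0.0589]
tool_rot: [[-0.992, -0.123, 0.007], [-0.123, 0.992, -0.015], [-0.005, -0.016, -1.0]]
wrist_force: [0.4, -1.3, 0.2]
width: -0.0002
```

Request:
move_arm --pt "0 0 0 -0.02 0" --pt "0 0 0 -0.02 0"

```text
t: 3.25
position: [0.4885, 0.0726, 0.0564]
tool_rot: [[-0.992, -0.123, 0.007], [-0.123, 0.992, -0.016], [-0.005, -0.016, -1.0]]
wrist_force: [0.5, 0.3, 0.7]
width: -0.0001
```

Request:
move_arm --pt "0 0 0 -0.02 0" --pt "0 0 0 -0.02 0"

```text
t: 3.42
position: [0.4887, 0.0727, 0.0549]
tool_rot: [[-0.992, -0.123, 0.007], [-0.123, 0.992, -0.015], [-0.005, -0.016, -1.0]]
wrist_force: [-1.6, -0.5, 7.9]
width: -0.0002
```

Contact at a reported z of 0.0549, so the true tip height is reported z + 9 mm and the readout is 34 mm low. That matches the camera estimate. The bar grip therefore needs a reported z of about 0.029.

Request:
move_arm --pt "80 0 0 0.3 0" --pt "80 0 0 0.3 0" --pt "80 0 0 0.3 0" --pt "80 0 0 0.3 0" --pt "80 0 0 0.1 0" --pt "80 0 0 -0.1 0" --pt "80 0 0 -0.26 0" --pt "80 0 0 -0.26 0" --pt "80 0 0 -0.26 0"

```text
t: 4.17
position: [0.4875, 0.0723, 0.0279]
tool_rot: [[-0.992, -0.123, 0.004], [-0.123, 0.992, -0.016], [-0.002, -0.017, -1.0]]
wrist_force: [0.8, -0.1, 1.6]
width: 0.0686
```

Request:
move_arm --pt "0 0 0 0 0" --pt "0 0 0 0 0" --pt "0 0 0 0 0" --pt "0 0 0 0 0" --pt "0 0 0 0 0" --newtons 90

```text
t: 4.58
position: [0.488, 0.0723, 0.0289]
tool_rot: [[-0.992, -0.123, 0.005], [-0.123, 0.992, -0.016], [-0.003, -0.017, -1.0]]
wrist_force: [-1.8, -1.1, 6.6]
width: 0.0387
```

Gripped at 38.7 mm. Lifting, then carrying to the far edge.

Request:
move_arm --pt "0 0 0 0.3 0" --pt "0 0 0 0.7 0" --pt "0 0 0 1.0 0" --pt "0 0 0 1.0 0"

```text
t: 4.92
position: [0.4916, 0.0729, 0.1343]
tool_rot: [[-0.992, -0.122, 0.014], [-0.122, 0.992, -0.014], [-0.012, -0.015, -1.0]]
wrist_force: [1.2, 0.5, -4.6]
width: 0.0383
```

Request:
move_arm --pt "0 0.07 0.14 0.1 -0.035" --pt "0 0.14 0.28 0.1 -0.07" --pt "0 0.21 0.42 0.1 -0.105" --pt "0 0.28 0.56 0.1 -0.14" --pt "0 0.35 0.7 0.1 -0.175" --pt "0 0.42 0.84 0.1 -0.21" --pt "0 0.49 1.0 0.1 -0.247" --pt "0 0.49 1.0 0.1 -0.247"

```text
t: 5.58
position: [0.5407, 0.1775, 0.1431]
tool_rot: [[-0.793, 0.609, 0.0], [0.609, 0.793, -0.018], [-0.011, -0.014, -1.0]]
wrist_force: [-0.1, 1.8, -5.1]
width: 0.0385
```

Request:
move_arm --pt "0 0.07 0.14 0 -0.035" --pt "0 0.14 0.28 0 -0.07" --pt "0 0.21 0.42 0 -0.105" --pt "0 0.28 0.56 0 -0.14" --pt "0 0.35 0.7 0 -0.175" --pt "0 0.42 0.84 0 -0.21" --pt "0 0.49 1.0 0 -0.247" --pt "0 0.49 1.0 0 -0.247" --pt "0 0.49 1.0 0 -0.247"

```text
t: 6.33
position: [0.5885, 0.2784, 0.1415]
tool_rot: [[-0.143, 0.99, -0.014], [0.99, 0.143, -0.014], [-0.012, -0.016, -1.0]]
wrist_force: [-1.0, -0.7, -5.4]
width: 0.0387
```

```bash
python3 - <<'E'
from h import *
b=snap('side','s3.png'); s=env.get_state(); print(s['t'],s['position'],s['tool_rot'][0][:2],s['tool_rot'][1][:2],s['wrist_force'],s['width'],s['moment'])
p=np.array(s['position']); y=np.array(s['tool_rot'])[:,0]; y[2]=0; y/=np.linalg.norm(y)
# predicted bar top centre & ends
x0,y0,k=215,70,6
im=cv2.resize(b[y0:y0+90,x0:x0+110],None,fx=k,fy=k,interpolation=cv2.INTER_CUBIC); im=(255*(im/255.)**.7).astype(np.uint8)
o=p.copy(); o[2]=p[2]-.0289
for d,h in((-.07,.064),(.07,.064),(0,.064),(0,.05),(-.07,.0),(.07,.0)):
    q=(w2p('side',o+y*d+[0,0,h])-[x0,y0]+.5)*k; cv2.circle(im,tuple(int(v) for v in q),3,(0,0,255),1)
cv2.imwrite('pics/s3x.png',im)
E
```

```text
6.3833 [0.58857348 0.277072   0.14181572] [-0.14227816  0.98972763] [0.98975311 0.14208079] [-0.32079692 -0.22102156 -5.69634349] 0.038121224783662214 [ 0.08105528 -0.00670277  0.01104412]
```

View pics/s3x.png

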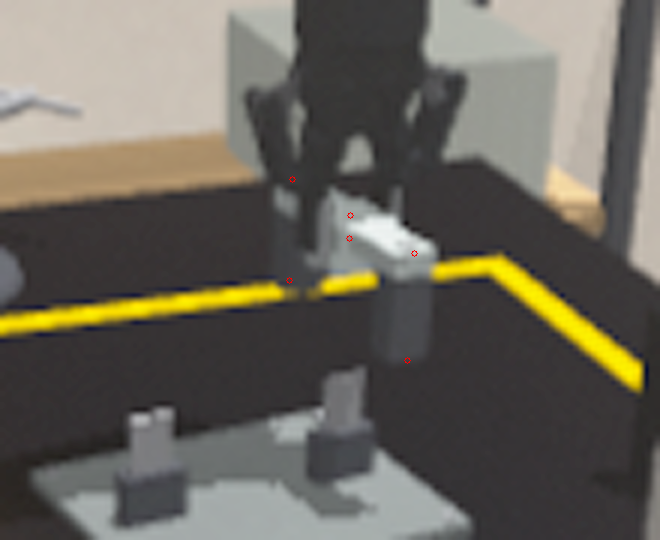

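The predicted bar end (414,253) and foot (407,360) match the picture, so the beam sits in the grip as expected. Lowering onto the far edge.

Request:
move_arm --pt "0 -0.03 0 -0.25 0" --pt "0 -0.03 0 -0.5 0" --pt "0 -0.03 0 -0.65 0" --pt "0 -0.03 0 -0.75 0" --pt "0 -0.03 0 -0.8 0" --pt "0 -0.03 0 -0.82 0" --pt "0 -0.03 0 -0.82 0"

```text
t: 6.97
position: [0.5862, 0.2768, 0.0602]
tool_rot: [[-0.142, 0.99, -0.013], [0.99, 0.142, -0.014], [-0.012, -0.015, -1.0]]
wrist_force: [-0.3, 0.1, -4.6]
width: 0.0386
```

Request:
move_arm --pt "0 0 0 -0.02 0" --pt "0 0 0 -0.02 0"

```text
t: 7.13
position: [0.5869, 0.277, 0.0591]
tool_rot: [[-0.142, 0.99, -0.012], [0.99, 0.142, -0.013], [-0.012, -0.013, -1.0]]
wrist_force: [-0.9, 0.5, -5.9]
width: 0.0386
```

Request:
move_arm --pt "0 0 0 -0.02 0" --pt "0 0 0 -0.02 0"

```text
t: 7.3
position: [0.5873, 0.2773, 0.0575]
tool_rot: [[-0.142, 0.99, -0.011], [0.99, 0.142, -0.013], [-0.011, -0.013, -1.0]]
wrist_force: [-0.3, 0.6, -4.6]
width: 0.0384
```

Request:
move_arm --pt "0 0 0 -0.01 0" --pt "0 0 0 -0.01 0"

```text
t: 7.47
position: [0.5875, 0.2774, 0.0566]
tool_rot: [[-0.142, 0.99, -0.01], [0.99, 0.142, -0.013], [-0.011, -0.012, -1.0]]
wrist_force: [0.3, -0.2, -4.3]
width: 0.0384
```

Request:
move_arm --pt "0 0 0 -0.015 0" --pt "0 0 0 -0.015 0"

```text
t: 7.63
position: [0.588, 0.2775, 0.0558]
tool_rot: [[-0.142, 0.99, -0.01], [0.99, 0.142, -0.012], [-0.011, -0.011, -1.0]]
wrist_force: [-0.5, -0.9, 1.7]
width: 0.0385
```

Request:
move_arm --pt "0 0 0 -0.015 0" --pt "0 0 0 -0.015 0"

```text
t: 7.8
position: [0.5882, 0.2776, 0.0555]
tool_rot: [[-0.142, 0.99, -0.009], [0.99, 0.142, -0.012], [-0.01, -0.011, -1.0]]
wrist_force: [-3.5, -0.9, 6.9]
width: 0.0386
```

The beam touches at a reported 0.0557, as expected for the level seat. Releasing and rising, then crossing to beam 2.

Request:
move_arm --pt "52 0 0 0 0" --pt "60 0 0 0 0" --pt "75 0 0 0 0" --pt "80 0 0 0 0"

```text
t: 8.13
position: [0.5885, 0.2776, 0.0555]
tool_rot: [[-0.142, 0.99, -0.009], [0.99, 0.142, -0.011], [-0.01, -0.01, -1.0]]
wrist_force: [-0.0, 0.3, 0.7]
width: 0.068
```

Request:
move_arm --pt "80 0 0 0.1 0" --pt "80 0 0 0.3 0" --pt "80 0 0 0.7 0" --pt "80 0 0 1.0 0" --pt "80 0 0 1.0 0"

```text
t: 8.55
position: [0.5929, 0.2787, 0.163]
tool_rot: [[-0.142, 0.99, 0.001], [0.99, 0.142, -0.007], [-0.007, 0.0, -1.0]]
wrist_force: [0.9, 0.7, 0.9]
width: 0.0682
```

```bash
python3 - <<'E'
from h import *
b=snap('side','s4.png'); s=env.get_state(); print(s['t'],s['position'],s['wrist_force'],s['width'])
im=cv2.resize(b[90:190,205:325],None,fx=6,fy=6,interpolation=cv2.INTER_CUBIC); im=(255*(im/255.)**.7).astype(np.uint8)
cv2.imwrite('pics/s4x.png',im)
E
```

```text
8.6 [0.59130373 0.27838584 0.16004734] [ 0.39158371 -0.87393242 -0.74290385] 0.06815214184461252
```

View pics/s4x.png

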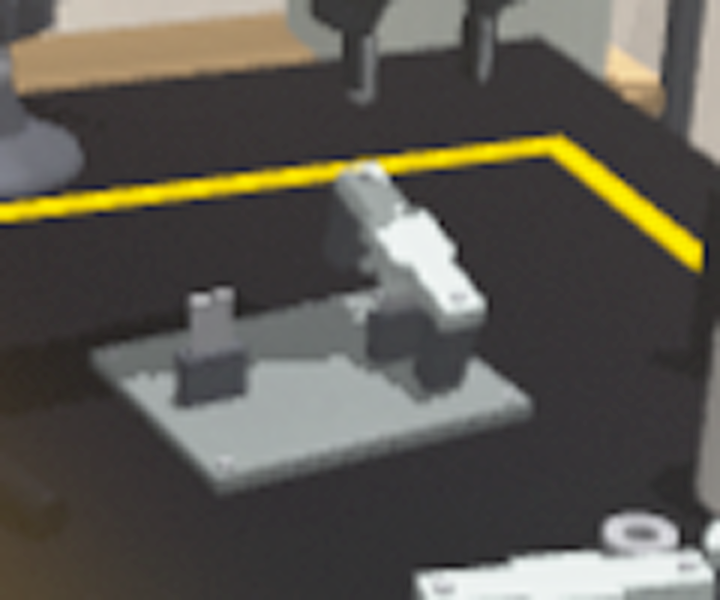

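Beam 1 is on its knife edge and tipped towards the camera: far end (360,175) high, near foot (440,385) at the plate. Now beam 2.

Request:
move_arm --pt "80 -0.05 -0.29 0.1 0.034" --pt "80 -0.11 -0.58 0.1 0.068" --pt "80 -0.16 -0.87 0.1 0.101"

```text
t: 8.85
position: [0.5749, 0.1907, 0.1702]
tool_rot: [[-0.45, 0.893, 0.001], [0.893, 0.45, -0.008], [-0.008, -0.003, -1.0]]
wrist_force: [1.0, -1.4, 0.3]
width: 0.0682
```

Request:
move_arm --pt "80 -0.05 -0.29 0 0.034" --pt "80 -0.11 -0.58 0 0.068" --pt "80 -0.16 -0.87 0 0.101"

```text
t: 9.1
position: [0.5578, 0.1024, 0.1697]
tool_rot: [[-0.71, 0.704, 0.003], [0.704, 0.71, -0.008], [-0.008, -0.004, -1.0]]
wrist_force: [0.2, -0.1, 0.4]
width: 0.0684
```

Request:
move_arm --pt "80 -0.05 -0.29 0 0.034" --pt "80 -0.11 -0.58 0 0.068" --pt "80 -0.16 -0.87 0 0.101"

```text
t: 9.35
position: [0.5406, 0.014, 0.1693]
tool_rot: [[-0.897, 0.443, 0.004], [0.443, 0.897, -0.007], [-0.006, -0.005, -1.0]]
wrist_force: [0.3, 0.2, 0.6]
width: 0.0681
```

Request:
move_arm --pt "80 -0.05 -0.29 0 0.034" --pt "80 -0.11 -0.58 0 0.068" --pt "80 -0.16 -0.87 0 0.101" --pt "80 -0.16 -0.87 0 0.101" --pt "80 -0.16 -0.87 0 0.101"

```text
t: 9.77
position: [0.5237, -0.0752, 0.169]
tool_rot: [[-0.989, 0.146, 0.005], [0.146, 0.989, -0.006], [-0.006, -0.005, -1.0]]
wrist_force: [-0.7, 1.1, 0.5]
width: 0.068
```

Request:
move_arm --pt "80 0.04 0.04 -0.3 -0.004" --pt "80 0.04 0.04 -0.6 -0.004" --pt "80 0.04 0.04 -0.9 -0.004" --pt "80 0.04 0.04 -0.9 -0.004" --pt "80 0.04 0.04 -0.9 -0.004"

```text
t: 10.18
position: [0.5266, -0.0699, 0.078]
tool_rot: [[-0.988, 0.158, 0.001], [0.158, 0.987, -0.005], [-0.002, -0.005, -1.0]]
wrist_force: [0.4, 0.5, 1.2]
width: 0.0687
```

Request:
move_arm --pt "80 0 0 -0.25 0" --pt "80 0 0 -0.5 0" --pt "80 0 0 -0.5 0" --pt "80 0 0 -0.5 0"

```text
t: 10.52
position: [0.527, -0.0696, 0.0291]
tool_rot: [[-0.988, 0.157, 0.001], [0.157, 0.988, -0.005], [-0.002, -0.005, -1.0]]
wrist_force: [-0.1, -0.2, 0.6]
width: 0.0685
```

Request:
move_arm --pt "0 0 -0.01 0 0" --pt "0 0 -0.01 0 0" --pt "0 0 -0.01 0 0" --pt "0 0 -0.01 0 0" --pt "0 0 -0.01 0 0" --newtons 90

```text
t: 10.93
position: [0.5286, -0.0712, 0.0315]
tool_rot: [[-0.987, 0.158, 0.005], [0.158, 0.987, -0.006], [-0.005, -0.005, -1.0]]
wrist_force: [-1.1, -0.3, 11.0]
width: 0.0384
```

Request:
move_arm --pt "0 0 0 0.3 0" --pt "0 0 0 0.7 0" --pt "0 0 0 1.0 0" --pt "0 0 0 1.0 0"

```text
t: 11.27
position: [0.5327, -0.0718, 0.1378]
tool_rot: [[-0.987, 0.159, 0.015], [0.159, 0.987, -0.006], [-0.016, -0.003, -1.0]]
wrist_force: [1.3, -0.2, -4.8]
width: 0.0384
```

Request:
move_arm --pt "0 -0.06 0.27 0.1 -0.034" --pt "0 -0.13 0.55 0.2 -0.068" --pt "0 -0.19 0.82 0.2 -0.101" --pt "0 -0.19 0.82 0.2 -0.101"

```text
t: 11.6
position: [0.5119, 0.0177, 0.1575]
tool_rot: [[-0.889, 0.457, 0.011], [0.457, 0.89, -0.006], [-0.012, -0.0, -1.0]]
wrist_force: [0.1, 0.5, -7.1]
width: 0.0387
```

Request:
move_arm --pt "0 -0.06 0.27 0 -0.034" --pt "0 -0.13 0.55 0 -0.068" --pt "0 -0.19 0.82 0 -0.101" --pt "0 -0.19 0.82 0 -0.101"

```text
t: 11.93
position: [0.4903, 0.1068, 0.1566]
tool_rot: [[-0.705, 0.709, 0.005], [0.709, 0.705, -0.006], [-0.008, -0.0, -1.0]]
wrist_force: [0.1, 0.7, -5.1]
width: 0.0382
```

Request:
move_arm --pt "0 -0.06 0.27 0 -0.034" --pt "0 -0.13 0.55 0 -0.068" --pt "0 -0.19 0.82 0 -0.101" --pt "0 -0.19 0.82 0 -0.101"

```text
t: 12.27
position: [0.4687, 0.1958, 0.1558]
tool_rot: [[-0.452, 0.892, 0.001], [0.892, 0.452, -0.004], [-0.004, -0.001, -1.0]]
wrist_force: [0.3, 1.0, -6.2]
width: 0.0384
```

Request:
move_arm --pt "0 -0.06 0.27 0 -0.034" --pt "0 -0.13 0.5 0 -0.068" --pt "0 -0.19 0.7 0 -0.101" --pt "0 -0.19 0.75 0 -0.101" --pt "0 -0.19 0.75 0 -0.101"

```text
t: 12.68
position: [0.4486, 0.2725, 0.1552]
tool_rot: [[-0.158, 0.988, -0.001], [0.988, 0.158, -0.004], [-0.004, -0.002, -1.0]]
wrist_force: [0.2, -0.3, -5.4]
width: 0.0382
```

Request:
move_arm --pt "0 0.08 -0.14 0 -0.005" --pt "0 0.08 -0.14 0 -0.005" --pt "0 0.08 -0.14 0 -0.005" --pt "0 0.08 -0.14 -0.2 -0.005" --pt "0 0.08 -0.14 -0.4 -0.005" --pt "0 0.08 -0.14 -0.4 -0.005" --pt "0 0.08 -0.14 -0.4 -0.005"

```text
t: 13.27
position: [0.4561, 0.2572, 0.1147]
tool_rot: [[-0.141, 0.99, -0.003], [0.99, 0.141, -0.006], [-0.005, -0.004, -1.0]]
wrist_force: [0.7, 0.1, -5.5]
width: 0.0383
```

Request:
move_arm --pt "0 0.01 0.01 -0.2 0" --pt "0 0.01 0.01 -0.35 0" --pt "0 0.01 0.01 -0.48 0" --pt "0 0.01 0.01 -0.53 0" --pt "0 0.01 0.01 -0.53 0" --pt "0 0.01 0.01 -0.53 0"

```text
t: 13.77
position: [0.4578, 0.2584, 0.0627]
tool_rot: [[-0.141, 0.99, -0.002], [0.99, 0.141, -0.005], [-0.005, -0.003, -1.0]]
wrist_force: [-0.2, 0.5, -6.2]
width: 0.0387
```

Request:
move_arm --pt "0 0 0 -0.02 0" --pt "0 0 0 -0.02 0"

```text
t: 13.93
position: [0.4587, 0.2587, 0.0616]
tool_rot: [[-0.141, 0.99, -0.001], [0.99, 0.141, -0.004], [-0.004, -0.001, -1.0]]
wrist_force: [0.2, 0.4, -5.1]
width: 0.0382
```

Request:
move_arm --pt "0 0 0 -0.015 0" --pt "0 0 0 -0.015 0"

```text
t: 14.1
position: [0.4591, 0.259, 0.0605]
tool_rot: [[-0.141, 0.99, 0.0], [0.99, 0.141, -0.003], [-0.003, -0.0, -1.0]]
wrist_force: [0.1, -0.5, -5.1]
width: 0.0379
```

Request:
move_arm --pt "0 -0.01 0 -0.015 0" --pt "0 -0.01 0 -0.015 0"

```text
t: 14.27
position: [0.4581, 0.2591, 0.0591]
tool_rot: [[-0.141, 0.99, 0.0], [0.99, 0.141, -0.003], [-0.003, -0.0, -1.0]]
wrist_force: [0.2, 0.7, -4.4]
width: 0.0383
```

Request:
move_arm --pt "0 -0.01 0 -0.015 0" --pt "0 -0.01 0 -0.015 0"

```text
t: 14.43
position: [0.4581, 0.2592, 0.0582]
tool_rot: [[-0.141, 0.99, 0.002], [0.99, 0.141, -0.002], [-0.003, 0.002, -1.0]]
wrist_force: [0.8, -0.8, 1.9]
width: 0.0381
```

Seated at 0.0582, as expected. Releasing, rising, and giving it 3 s to settle.

Request:
move_arm --pt "52 0 0 0 0" --pt "60 0 0 0 0" --pt "75 0 0 0 0" --pt "80 0 0 0 0" --pt "80 0 0 0 0"

```text
t: 14.85
position: [0.4581, 0.2593, 0.0582]
tool_rot: [[-0.141, 0.99, 0.002], [0.99, 0.141, -0.002], [-0.003, 0.002, -1.0]]
wrist_force: [0.5, 0.0, -0.2]
width: 0.0681
```

Request:
move_arm --pt "80 0 0 0.1 0" --pt "80 0 0 0.3 0" --pt "80 0 0 0.7 0" --pt "80 0 0 1.0 0" --pt "80 0 0 1.0 0" --pt "80 0 0 1.0 0"

```text
t: 15.35
position: [0.4592, 0.2601, 0.1605]
tool_rot: [[-0.141, 0.99, 0.005], [0.99, 0.141, 0.001], [-0.0, 0.005, -1.0]]
wrist_force: [-0.4, -0.5, -0.0]
width: 0.0683
```

Request:
move_arm --pt "80 0 0 0.5 0" --pt "80 0 0 0.5 0" --pt "80 0 0 0.5 0" --pt "80 0 0 0.5 0" --pt "80 0 0 0.5 0" --pt "80 0 0 0.5 0" --pt "80 0 0 0.5 0" --pt "80 0 0 0.5 0" --pt "80 0 0 0.5 0" --pt "80 0 0 0.5 0"

```text
t: 16.18
position: [0.4591, 0.26, 0.2102]
tool_rot: [[-0.141, 0.99, 0.005], [0.99, 0.141, 0.0], [-0.0, 0.005, -1.0]]
wrist_force: [0.3, -0.2, 0.3]
width: 0.0684
```

Request:
move_arm --pt "80 0 0 0 0" --pt "80 0 0 0 0" --pt "80 0 0 0 0" --pt "80 0 0 0 0" --pt "80 0 0 0 0" --pt "80 0 0 0 0" --pt "80 0 0 0 0" --pt "80 0 0 0 0" --pt "80 0 0 0 0" --pt "80 0 0 0 0"

```text
t: 17.02
position: [0.4591, 0.26, 0.2102]
tool_rot: [[-0.141, 0.99, 0.005], [0.99, 0.141, 0.0], [-0.0, 0.005, -1.0]]
wrist_force: [0.4, -0.2, -0.3]
width: 0.0686
```

Request:
move_arm --pt "80 0 0 0 0" --pt "80 0 0 0 0" --pt "80 0 0 0 0" --pt "80 0 0 0 0" --pt "80 0 0 0 0" --pt "80 0 0 0 0" --pt "80 0 0 0 0" --pt "80 0 0 0 0" --pt "80 0 0 0 0" --pt "80 0 0 0 0"

```text
t: 17.85
position: [0.4591, 0.26, 0.2102]
tool_rot: [[-0.141, 0.99, 0.005], [0.99, 0.141, 0.0], [-0.0, 0.005, -1.0]]
wrist_force: [0.1, -0.1, 0.5]
width: 0.0685
```

```bash
python3 - <<'E'
from h import *
b=snap('side','s5.png'); t=snap('top','t5.png'); s=env.get_state(); print(s['t'],s['position'],s['wrist_force'],s['width'])
im=cv2.resize(b[90:190,205:325],None,fx=6,fy=6,interpolation=cv2.INTER_CUBIC); im=(255*(im/255.)**.7).astype(np.uint8)
cv2.imwrite('pics/s5x.png',im)
E
```

```text
17.95 [0.45913949 0.26002499 0.21024501] [-0.05120395  1.08278546 -0.6705997 ] 0.06842354465321895
```

View pics/s5x.png

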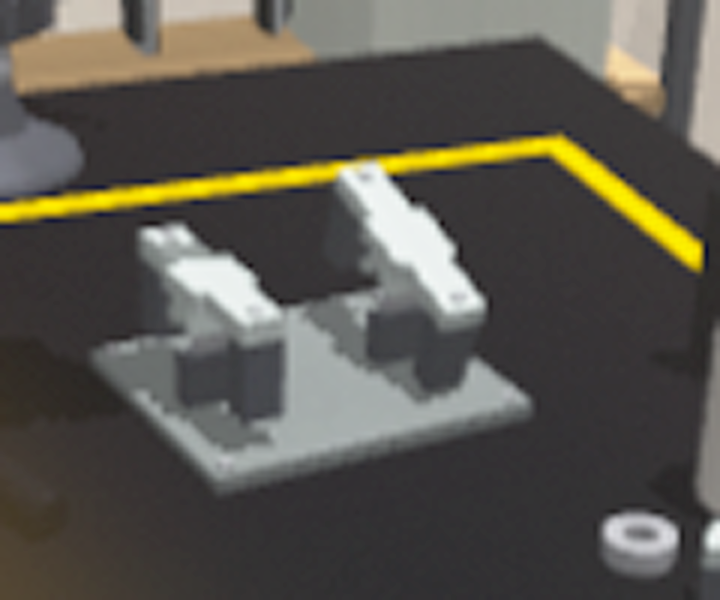

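Beam 2 stays close to level on the near edge (ends at (165,235) and (262,315)). Beam 1 is still tipped, with its near foot down at (440,385). So beam 1 is the reject, and I'll regrip it.

Request:
move_arm --pt "80 0.4 0.05 0 0" --pt "80 0.7 0.1 0 0" --pt "80 0.7 0.1 0 0"

```text
t: 18.2
position: [0.5341, 0.2701, 0.2105]
tool_rot: [[-0.139, 0.99, 0.01], [0.99, 0.139, 0.0], [-0.001, 0.01, -1.0]]
wrist_force: [0.5, -0.4, -0.4]
width: 0.0685
```

Request:
move_arm --pt "80 0.4 0.05 0 0" --pt "80 0.57 0.07 0 0" --pt "80 0.57 0.07 0 0" --pt "80 0.57 0.07 0 0"

```text
t: 18.53
position: [0.5916, 0.2766, 0.21]
tool_rot: [[-0.139, 0.99, 0.01], [0.99, 0.139, -0.001], [-0.002, 0.01, -1.0]]
wrist_force: [-0.6, -0.2, -0.1]
width: 0.0682
```

Request:
move_arm --pt "80 -0.04 0 -0.3 0" --pt "80 -0.04 0 -0.6 0" --pt "80 -0.04 0 -0.9 0" --pt "80 -0.04 0 -0.9 0" --pt "80 -0.04 0 -0.9 0"

```text
t: 18.95
position: [0.5857, 0.2764, 0.1193]
tool_rot: [[-0.139, 0.99, 0.007], [0.99, 0.139, -0.002], [-0.003, 0.006, -1.0]]
wrist_force: [0.1, -0.2, 1.1]
width: 0.0683
```

Request:
move_arm --pt "80 0 0 -0.2 0" --pt "80 0 0 -0.4 0" --pt "80 0 0 -0.62 0" --pt "80 0 0 -0.62 0" --pt "80 0 0 -0.62 0"

```text
t: 19.37
position: [0.5861, 0.2767, 0.0588]
tool_rot: [[-0.139, 0.99, 0.007], [0.99, 0.139, -0.002], [-0.003, 0.007, -1.0]]
wrist_force: [0.7, 0.3, 0.4]
width: 0.0684
```

Request:
move_arm --pt "0 0 0 -0.02 0" --pt "0 0 0 -0.02 0" --pt "0 0 0 -0.02 0" --pt "0 0 0 -0.02 0" --pt "0 0 0 -0.02 0" --pt "0 0 0 -0.02 0" --newtons 90

```text
t: 19.87
position: [0.5877, 0.2773, 0.059]
tool_rot: [[-0.139, 0.99, 0.01], [0.99, 0.139, -0.0], [-0.002, 0.01, -1.0]]
wrist_force: [-1.0, -0.2, 7.8]
width: 0.0383
```

Request:
move_arm --pt "0 0 0 0.2 0" --pt "0 0 0 0.5 0" --pt "0 0 0 0.8 0" --pt "0 0 0 1.0 0" --pt "0 0 0 1.0 0"

```text
t: 20.28
position: [0.5903, 0.2781, 0.1638]
tool_rot: [[-0.139, 0.99, 0.017], [0.99, 0.139, 0.003], [0.001, 0.017, -1.0]]
wrist_force: [0.3, 0.2, -4.4]
width: 0.0381
```

Request:
move_arm --pt "0 -0.1 -0.3 0.2 0.023" --pt "0 -0.2 -0.6 0.3 0.046" --pt "0 -0.3 -0.95 0.3 0.069" --pt "0 -0.3 -0.95 0.3 0.069"

```text
t: 20.62
position: [0.558, 0.1731, 0.1929]
tool_rot: [[-0.343, 0.939, 0.012], [0.939, 0.343, 0.001], [-0.003, 0.012, -1.0]]
wrist_force: [-1.0, -2.0, -5.4]
width: 0.0384
```

Request:
move_arm --pt "0 -0.15 -0.3 0 0.023" --pt "0 -0.3 -0.6 0 0.046" --pt "0 -0.45 -0.95 0 0.069" --pt "0 -0.45 -0.95 0 0.069"

```text
t: 20.95
position: [0.5081, 0.0691, 0.1911]
tool_rot: [[-0.531, 0.847, 0.005], [0.847, 0.532, -0.001], [-0.004, 0.003, -1.0]]
wrist_force: [-1.2, -0.9, -5.1]
width: 0.0381
```

Request:
move_arm --pt "0 0 -0.3 0 0.023" --pt "0 0 -0.6 0 0.046" --pt "0 0 -0.95 0 0.069" --pt "0 0 -0.95 0 0.069"

```text
t: 21.28
position: [0.5064, -0.0346, 0.1904]
tool_rot: [[-0.696, 0.718, 0.003], [0.718, 0.696, -0.005], [-0.006, -0.001, -1.0]]
wrist_force: [-0.9, -0.8, -4.3]
width: 0.0382
```

Request:
move_arm --pt "0 0 -0.3 0 0.023" --pt "0 0 -0.6 0 0.046" --pt "0 0 -0.95 0 0.069" --pt "0 0 -0.95 0 0.069"

```text
t: 21.62
position: [0.5046, -0.1382, 0.1898]
tool_rot: [[-0.83, 0.557, 0.003], [0.557, 0.83, -0.009], [-0.008, -0.006, -1.0]]
wrist_force: [-0.2, -1.4, -4.7]
width: 0.0385
```

Request:
move_arm --pt "0 0.05 -0.3 0 0.023" --pt "0 0.1 -0.6 0 0.046" --pt "0 0.18 -0.95 0 0.069" --pt "0 0.18 -0.95 0 0.069"

```text
t: 21.95
position: [0.5217, -0.2419, 0.1894]
tool_rot: [[-0.928, 0.372, 0.005], [0.372, 0.928, -0.015], [-0.01, -0.012, -1.0]]
wrist_force: [-1.0, -1.8, -3.9]
width: 0.0385
```

Request:
move_arm --pt "0 0.05 -0.3 0 0.023" --pt "0 0.1 -0.5 0 0.046" --pt "0 0.18 -0.7 0 0.069" --pt "0 0.18 -0.7 0 0.069" --pt "0 0.18 -0.7 0 0.069"

```text
t: 22.37
position: [0.5388, -0.3124, 0.1878]
tool_rot: [[-0.986, 0.168, 0.006], [0.168, 0.986, -0.013], [-0.008, -0.011, -1.0]]
wrist_force: [0.6, 0.7, -5.5]
width: 0.0385
```

Request:
move_arm --pt "0 0.09 0.22 0 0.013" --pt "0 0.09 0.22 -0.3 0.013" --pt "0 0.09 0.22 -0.6 0.013" --pt "0 0.09 0.22 -0.9 0.013" --pt "0 0.09 0.22 -1.0 0.013" --pt "0 0.09 0.22 -1.0 0.013"

```text
t: 22.87
position: [0.5452, -0.2875, 0.0843]
tool_rot: [[-0.992, 0.128, -0.001], [0.128, 0.992, -0.009], [-0.0, -0.009, -1.0]]
wrist_force: [-0.4, 0.5, -4.7]
width: 0.0378
```

Request:
move_arm --pt "0 0 0 -0.15 0" --pt "0 0 0 -0.25 0" --pt "0 0 0 -0.28 0" --pt "0 0 0 -0.28 0"

```text
t: 23.2
position: [0.5452, -0.2872, 0.0565]
tool_rot: [[-0.992, 0.128, -0.001], [0.128, 0.992, -0.008], [-0.0, -0.008, -1.0]]
wrist_force: [0.1, 0.5, -4.5]
width: 0.0384
```

Request:
move_arm --pt "0 0 0 -0.03 0" --pt "0 0 0 -0.03 0" --pt "0 0 0 -0.03 0" --newtons 25

```text
t: 23.45
position: [0.5456, -0.2874, 0.0542]
tool_rot: [[-0.992, 0.128, -0.0], [0.128, 0.992, -0.009], [-0.001, -0.009, -1.0]]
wrist_force: [-0.5, 0.5, -4.8]
width: 0.0385
```

Request:
move_arm --pt "0 0 0 -0.03 0" --pt "0 0 0 -0.04 0" --pt "0 0 0 -0.04 0"

```text
t: 23.7
position: [0.5455, -0.2877, 0.0528]
tool_rot: [[-0.992, 0.128, 0.0], [0.128, 0.992, -0.008], [-0.001, -0.008, -1.0]]
wrist_force: [-10.5, 4.0, 17.3]
width: 0.0383
```

Request:
move_arm --pt "0 0 0 -0.03 0" --pt "0 0 0 -0.04 0" --pt "0 0 0 -0.04 0"

```text
t: 23.95
position: [0.5451, -0.2878, 0.0523]
tool_rot: [[-0.992, 0.129, 0.0], [0.129, 0.992, -0.006], [-0.001, -0.006, -1.0]]
wrist_force: [-13.2, 6.6, 28.3]
width: 0.0383
```

Request:
move_arm --pt "0 -0.01 0 0.0 0" --pt "0 -0.02 0 -0.02 0" --pt "0 -0.02 0 -0.02 0" --newtons 20

```text
t: 24.2
position: [0.5442, -0.2885, 0.0524]
tool_rot: [[-0.992, 0.129, 0.003], [0.129, 0.992, -0.007], [-0.004, -0.007, -1.0]]
wrist_force: [-5.8, 3.8, 16.2]
width: 0.0383
```

Request:
move_arm --pt "0 0 0 -0.03 0" --pt "0 0 0 -0.03 0" --pt "0 0 0 -0.03 0"

```text
t: 24.45
position: [0.544, -0.2886, 0.0521]
tool_rot: [[-0.992, 0.13, 0.003], [0.13, 0.992, -0.006], [-0.004, -0.005, -1.0]]
wrist_force: [-10.0, 5.8, 25.8]
width: 0.0385
```

The low foot meets the tray floor at 0.053, as predicted for a 17° tilt, but the pads do not let the beam turn. I'll relieve the press and open just past its width, so the fingers guide it as it settles onto both feet.

Request:
move_arm --pt "0 0.01 0 0.02 0" --pt "0 0.01 0 0.02 0" --pt "44 0.01 0 0.02 0" --pt "45 0.01 0 0.02 0" --pt "46 0.01 0 0.02 0" --pt "47 0.01 0 0.02 0" --pt "48 0.01 0 0.02 0" --pt "48 0.01 0 0.02 0" --pt "48 0.01 0 0.02 0" --pt "48 0.01 0 0.02 0"

```text
t: 25.28
position: [0.5454, -0.2888, 0.0544]
tool_rot: [[-0.992, 0.13, 0.004], [0.13, 0.992, -0.006], [-0.005, -0.006, -1.0]]
wrist_force: [0.4, 0.1, 0.2]
width: 0.0411
```

```bash
python3 - <<'E'
from h import *
b=snap('side','s6.png'); s=env.get_state(); print(s['t'],s['position'],s['wrist_force'],s['width'])
cv2.imwrite('pics/s6x.png',np.vstack([cv2.resize(b[180:290,260:410],(750,550),interpolation=cv2.INTER_CUBIC)]))
E
```

```text
25.3333 [ 0.54528241 -0.28877438  0.05436287] [-1.59093202  0.66550086 -0.18280804] 0.041007010534981604
```

Request:
move_arm --pt "60 0 0 0 0" --pt "75 0 0 0 0" --pt "75 0 0 0.3 0" --pt "75 0 0 0.7 0" --pt "75 0 0 1.0 0" --pt "75 0 0 1.0 0"

```text
t: 25.83
position: [0.5489, -0.2912, 0.161]
tool_rot: [[-0.991, 0.13, 0.014], [0.13, 0.991, -0.011], [-0.015, -0.009, -1.0]]
wrist_force: [1.3, -0.2, 0.6]
width: 0.064
```

Request:
move_arm --pt "75 -0.3 0.3 0.5 0" --pt "75 -0.6 0.6 0.8 0" --pt "75 -0.9 0.9 0.8 0" --pt "75 -0.9 0.9 0.8 0" --pt "75 -0.9 0.9 0.8 0"

```text
t: 26.25
position: [0.4563, -0.1977, 0.2424]
tool_rot: [[-0.992, 0.128, 0.014], [0.128, 0.992, -0.008], [-0.015, -0.006, -1.0]]
wrist_force: [0.4, -0.6, -0.6]
width: 0.0639
```

```bash
python3 - <<'E'
from h import *
b=snap('side','s7.png'); t=snap('top','t7.png'); s=env.get_state(); print(s['t'],s['position'],s['wrist_force'],s['width'])
k=4
A=cv2.resize(b[190:290,270:410],(560,400),interpolation=cv2.INTER_CUBIC)
B=cv2.resize(b[90:180,205:305],(222,200),interpolation=cv2.INTER_CUBIC)
C=cv2.resize(t[90:190,300:380],(222,278),interpolation=cv2.INTER_CUBIC)
D=np.zeros((478,782,3),np.uint8); D[:400,:560]=A; D[:200,560:]=B; D[200:478,560:]=C
cv2.imwrite('pics/f.png',(255*(D/255.)**.8).astype(np.uint8))
E
```

```text
26.35 [ 0.45905273 -0.20060428  0.24160443] [-0.15906671 -0.56798861  1.23032081] 0.06406765709719812
```

View pics/f.png

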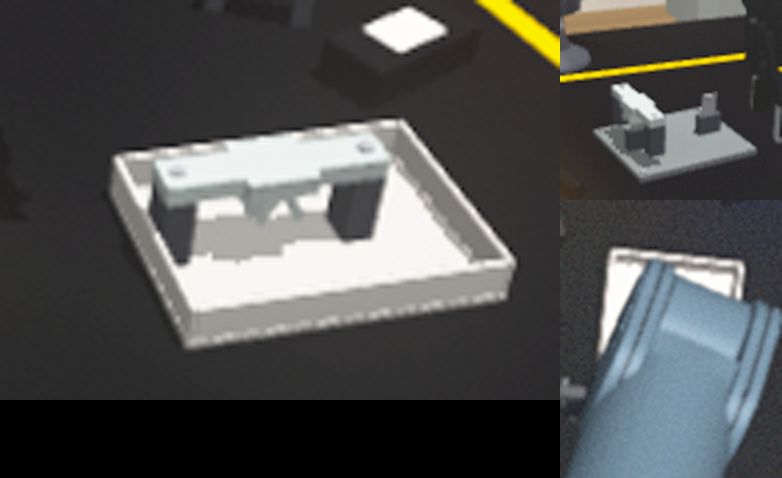

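```bash
python3 - <<'E'
from h import *
px=lambda u,v:(270+u/4,190+v/4)
a=p2w('side',*px(177,173),.068);b=p2w('side',*px(366,148),.068)
print('holes',a,b,'dist',np.linalg.norm(a-b),'yaw',np.degrees(np.arctan2(*(b-a)[1::-1])),'mid',(a+b)/2)
# reference hole spacing from beam at start, s0 (800x600 zoom): beam2 holes 441,296 & 497,290? use s1x
r=[p2w('side',200+u/4,100+v/4,.064) for u,v in((316,352),(479,337))]; print('ref',np.linalg.norm(r[0]-r[1]),(r[0]+r[1])/2)
for n,u,v in(('Lfoot BR',197,262),('Rfoot BL',328,236),('Rfoot BR',370,242)):
    print(n,p2w('side',*px(u,v),.004))
c=(a+b)/2; ax=(b-a)/np.linalg.norm(b-a); T=np.array([.5515,-.2905,0]); 
th=np.radians(-7.4); e=np.array([np.cos(th),np.sin(th),0]); print('tray-x coords of ends', (c-T)@e-.07,(c-T)@e+.07,'y',(c-T)@np.array([-e[1],e[0],0]))
# tilt hypotheses: height of each hole if plan position fixed by known spacing .12
# stand balance: far/near bar-end tops of beam 2 seen in s7
E
```

```text
holes [ 0.46960363 -0.28093439  0.068     ] [ 0.58845279 -0.29641131  0.068     ] dist 0.11985264809857203 yaw -7.419487213992795 mid [ 0.52902821 -0.28867285  0.068     ]
ref 0.12061994681056294 [ 0.53151292 -0.07463703  0.064     ]
Lfoot BR [ 0.48429559 -0.29293587  0.004     ]
Rfoot BL [ 0.57272411 -0.29832577  0.004     ]
Rfoot BR [ 0.59433374 -0.31147427  0.004     ]
tray-x coords of ends -0.09251995475403141 0.04748004524596861 y -0.0010823366680413886
```

```bash
python3 -c "
from bench import env
print(env.get_state()['t']); print(env.close_job())"
```

```text
26.35
the job is handed in; nothing more can be done
None
```

The job is done and handed in at 26.4 s of the allowed 72 s. Beam 1, the one that started nearer the stand, tipped on the far knife edge and now stands in the larger white tray. The other beam was left balancing on the near edge.

**Last checks**
- **Balance test:** 3 s after I let go of the second beam, it was close to level, judged by eye in the side view. Beam 1 was still tipped with a foot on the plate.
- **Reject in tray:** the beam is level to about 1–2 mm, with its top marks 119.9 mm apart against 120.6 mm measured on a level beam at the start. Its direction matches the tray's (-7.4°). One end is only about 3.5 mm from the tray wall, but inside it.
- **Balanced beam:** it was still on its edge in the last picture, with the gripper clear of everything.

**What failed or disagreed**
- **Height readout:** the first grasp closed on nothing because the reported height was 34 mm too low against the fingertips. I confirmed that with the camera and by touching the bar top, then corrected for it.
- **Setting down:** the tilted beam would not turn in the pads under pressure of up to 28 N at the wrist. I opened the fingers slightly so it settled onto both feet, and that moved it about 16 mm towards the wall.

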